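# Close the gel caster and hold the comb between its plates

## Robot

A 6-joint arm with a two-finger parallel gripper is mounted at the origin on the work surface. World frame = base frame: x ahead of the robot, y to its left, z up, the work surface at z = 0. Lengths are in m, angles in rad, forces in N, time in s.
With the tool pointing down it reaches from about 0.35 to 0.775 m from the base axis. Payload 7.3 kg.
Tool frame: the origin (TCP) lies at the centre of the arm's flange, where the gripper is bolted on; the fingertips stand 178 mm ahead of it and the grasp point (between the pads) lies 159 mm ahead of it; z points along the fingers, y is the line along which they close (so a half turn about z gives the same grasp; the last joint's range is limited). The gripper opens to 92 mm and grips with 3 to 60 N. Pads are 19 mm wide; open, the fingers measure 130 mm over their backs; the gripper's body (75 mm by 190 mm) begins 47 mm behind the grasp point.
Start: joints at [1.186, 0.342, 1.524, -0, 1.275, -0.146], TCP at [0.124, 0.51, 0.405] pointing down, gripper open.
Joint ranges: [-2.53, 2.53], [-0.77, 2.02], [0.04, 2.7], [-1, 4.14], [0.28, 2.66], [-3.11, 3.11]. Speed limits (rad/s): [2.57, 2.57, 3.14, 3.14, 3.14, 3.14].

## Interface

Orientations are given as [roll, pitch, yaw] about the fixed x, y, z axes, in that order (R = Rz(yaw) Ry(pitch) Rx(roll)).
In Python, from cell import telemetry, vision, ticket gives the robot as it stands.
- The arm moves only by the shell command python3 -m crank 'ROWS' [FORCE]. ROWS is JSON, a list of rows, each a list of 5 numbers: the gripper command: -1 is shut, 1 is fully open, values between are in proportion, then the shift along the tool's x, y, z in mm, then the turn about the tool's z in rad. In form: [[fingers, dx, dy, dz, roll], ...]. A call has 1 to 12 rows; each row is the pose to reach, as a shift and turn from the pose commanded when the call began, along the tool's axes at that moment; what a row does not reach only later rows make up. A row lasts 1/12 s, in which the tool goes at most 41.7 mm and 7.16 degrees, less where a joint would pass 70% of its speed; a pose out of reach is approached as far as the arm can. A call with a gripper value outside its range is refused whole. The fingers move at their own pace and stop on an object; FORCE is the grip in N (left out, the last holds). Time passes only in rows, so rows that repeat a pose let the fingers close. It gives the time, the measured TCP pose, the force, the opening and the grip force at its end, in the units of the state.
- telemetry.observe(): the state, without advancing time (a new reading comes with each control period).
- vision.read_camera(name): name is "side" or "top"; returns (picture, depth): 420x560x3 uint8, red, green, blue; 420x560 float32, m along the optical axis (not along the pixel's ray), 0 where there is no reading.
- vision.get_calibration(name): a dict with "camera_matrix" (3x3 intrinsics, pixels), "dist" ([k1, k2, p1, p2, k3] as OpenCV has them; the pictures are not rectified), "rvec" (rotation vector, rad) and "tvec" (3), from world to camera coordinates, as OpenCV has them. Camera axes: x right, y down, z forward; pixel columns grow to the right and rows downward; lengths in m; the calibration is good to about 2 mm. A picture is of the moment at which its call begins. get_calibration takes no time and is no camera call.
- ticket.hand_in(): hands the job in; it is judged then, once.
The state is a dict: "time": time; "qpos": joint angles; "qvel": joint speeds; "joint_efforts": joint torques, N m; "tool_pos": TCP position; "tool_rot": TCP orientation; "contact_force": force on the tool from outside, world axes, zero at the start; "torque": the same for the moment, N m; "opening": finger opening in m; "grip_force": force on a finger pad.
Only numpy, scipy, OpenCV 4.12 (cv2) and the standard library are available. Lean on these libraries where they do the work, as an engineer would, in place of code of your own. Each camera call takes 0.05 s, during which the arm holds its last target. There are 200 camera calls.

## Task

Wind the gel casting stand shut by turning its crank wheel one full turn clockwise by the red knob. Then take the yellow comb out of its white holder and gently slide it, teeth down, into the gap between the two plates until both drag on it and its red line is level with their top edges. Finish still holding the comb at that depth by its handle, without letting go, and leave the other things on the bench alone.

Things in the scene. Friction and masses are not known exactly. Their poses are not given: they have to be found in the camera images.
- stand: Gel casting stand, fixed; black foot 180 x 310 x 8 mm, origin at the centre of its underside. The plates face each other along its x (their thickness), at y = -70 mm; the crank wheel, on a white housing, is at y = +85 mm. Plates and crank sit on a grey deck that gives up to 5 mm either way along x against a soft spring (0.6 N per mm), so the gap settles on the comb.
- mouth (a point): Centre of the gap between the plates once wound shut, at the level of the plates' top edges (100 mm above the bench); axes as the stand's. The top 14 mm of both plates are blue lips sloping into a funnel, about 14 mm wide at the top; below them the gap is about 1.5 mm when shut (about 11 mm when open). The plates are 100 mm wide, their lower edge 16 mm above the bench; nothing on the stand beside them is taller than 74 mm apart from the crank.
- front_plate: Clear plate with a blue lip, on the stand's -x side. It rides on the carriage that the crank winds 10 mm towards +x, and is backed by a spring: it yields up to 8 mm away from the back plate, pressing with 2.4 N plus 0.6 N per mm. Origin: middle of its width, at bench level, in the gap (shut: below the mouth).
- back_plate: Clear plate with a blue lip, on the +x side of the gap; it does not follow the crank; sprung like the front plate, yielding towards +x. Origin: middle of the gap, at bench level below the mouth.
- wheel (a joint): Crank wheel, turning about a vertical axis; rad, growing clockwise as seen from above. Starts between 0.05 and 0.3 (stand open); one full turn winds the stand shut; hard stop at 6.75. It stays where it is left; about 1 to 2 N at the knob turns it.
- wheel_axis (a point): On the wheel's axis, at the top face of the aluminium disc (100 mm diameter, 78 mm above the bench; flat except for a hub 3 mm higher, 20 mm diameter).
- crank_knob (a point): Middle of the upright red crank knob, a cylinder 18 mm diameter, 36 mm high (79 to 115 mm above the bench), 38 mm from the wheel's axis. It spins freely about its own upright axis, so it can be held between the fingers and led round the circle without turning the hand. At wheel angle 0 it lies from the axis towards the stand's -x.
- comb: Yellow gel comb, 30 to 65 g, 84 mm tall: a blade 3 mm thick (x), 70 mm wide (y), 50 mm high with five teeth along the lower 22 mm, and above it a handle 14 mm thick (x), 80 mm wide (y), 34 mm high. z is up along the comb; origin at the middle of the teeth's lower edge. A red line crosses the blade 30 mm above the teeth's lower edge (20 mm below the handle). It starts upright in the holder, the handle's underside resting on the holder's top.
- comb_tip (a point): Middle of the comb's lower edge (the comb's origin), axes as the comb's.
- holder: White holder block for the comb, fixed: foot 80 x 120 x 10 mm, block 68 x 100 mm, top 65 mm above the bench, with a slot 8 mm wide along its y axis, 55 mm deep. Origin at the centre of its underside.
- bottle: Bystander: clear bottle with blue cap, 86 mm diameter, 190 mm tall, origin at the centre of its base.
- jar: Bystander: clear jar with green lid, 72 mm diameter, 100 mm tall, origin at the centre of its base.
- tube_rack: Bystander: blue tube rack 85 x 125 x 43 mm with white tubes, origin at the centre of its underside.
- tip_box: Bystander: blue pipette tip box 85 x 125 x 76 mm, origin at the centre of its underside.
- timer: Bystander: white bench timer 65 x 65 x 18 mm, origin at the centre of its underside.
- spare_comb: Bystander: white comb of the same shape lying flat (about 84 x 80 x 14 mm), not to be used; origin at bench level under the tips of its teeth.
Things that resemble listed ones, but are neither listed nor needed, are in the scene too. What is shaped like the holder but orange is not meant.

How it is judged:
By the outcome, as a careful person would: the job done as asked, in the order asked, and still so for the second after the job is handed in, while the arm keeps its last pose, push and grip.
It also fails if it takes over 64 s, if anything falls off the work surface, if the arm or the gripper's body presses on something with over 40 N, if the wrist force passes 120 N, or if a joint passes its speed limit or range.

## Working session

There is one attempt and no reset: what is moved stays moved. The work goes in short steps, Python scripts to look and compute and a shell command to move; the robot and the scene stay as the last step left them, time stands still between calls to the robot, and variables do not carry over. Pictures are saved under pics/ and viewed, at most 10 in all, crops included, and the job is handed in when it is done.

```bash
ls; mkdir -p pics; python3 - <<'E'
from cell import telemetry, vision
import cv2,numpy as np
for n in("side","top"):
    p,d=vision.read_camera(n); cv2.imwrite(f"pics/{n}0.png",p[:,:,::-1]); np.savez(f"pics/{n}0.npz",p=p,d=d)
    c=vision.get_calibration(n); R=cv2.Rodrigues(np.array(c["rvec"],float))[0]; print(n,c, -R.T@np.array(c["tvec"]).ravel())
print(telemetry.observe())
E
```

```text
pics
side {'camera_matrix': array([[435.46573157,   0.        , 284.29186705],
       [  0.        , 435.46573157, 218.63011102],
       [  0.        ,   0.        ,   1.        ]]), 'dist': array([0.03159884, 0.        , 0.        , 0.        , 0.        ]), 'rvec': array([ 0.81436917, -2.6578491 ,  0.94816847]), 'tvec': array([0.48272891, 0.30002328, 1.12029598])} [0.12416708 0.66353487 1.05943772]
top {'camera_matrix': array([[506.34224768,   0.        , 276.26705353],
       [  0.        , 506.34224768, 215.4249566 ],
       [  0.        ,   0.        ,   1.        ]]), 'dist': array([-0.18924642,  0.        ,  0.        ,  0.        ,  0.        ]), 'rvec': array([ 2.16710533, -2.17727774,  0.08863857]), 'tvec': array([-5.11429077e-04,  5.94731914e-01,  1.61496431e+00])} [ 0.44859208 -0.01536038  1.66142867]
{'time': 0.1, 'qpos': array([ 1.18601831e+00,  3.42647169e-01,  1.52490127e+00, -3.80911474e-05,
        1.27538337e+00, -1.45981685e-01]), 'qvel': array([ 0.00089924, -0.00308582, -0.00289291,  0.00073642,  0.00057524,
       -0.00036975]), 'joint_efforts': array([ 6.34536918e-04, -4.32005847e+01, -2.44691688e+01,  7.18208752e-02,
        5.26966061e-02, -4.66885376e-05]), 'tool_pos': array([0.12411089, 0.5100021 , 0.4041244 ]), 'tool_rot': array([-3.14026244e+00, -1.58760859e-04,  2.90280733e+00]), 'contact_force': array([-0.03996055, -0.68077659,  0.00935894]), 'torque': array([-0.02912837,  0.00201532, -0.07582422]), 'grip_force': 0.0, 'opening': 0.09187339767240002}
```

View pics/top0.png

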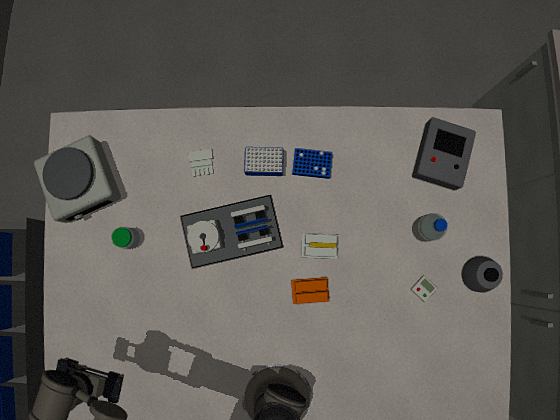

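View pics/side0.png

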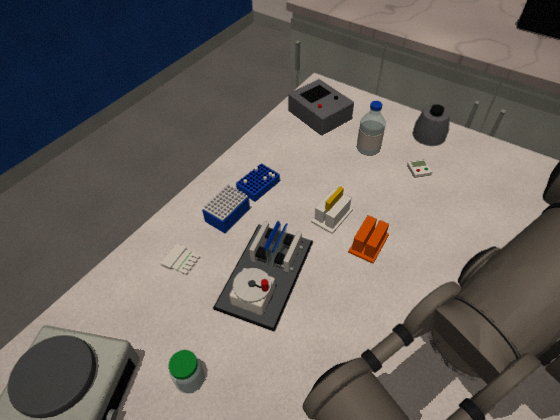

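The top view shows the stand at about (232,231), with its red knob at (204,247) and plates at (254,222). The only yellow comb is at (322,245), in a white holder. The orange block at (310,290) is the decoy. Up in the image is +x and left is +y. Next I'll measure and make one enlarged crop.

```bash
cat > h.py <<'E'
import cv2,numpy as np
from cell import telemetry, vision
def cal(n):
    c=vision.get_calibration(n); return c["camera_matrix"],c["dist"],cv2.Rodrigues(np.array(c["rvec"],float))[0],np.array(c["tvec"],float).ravel()
def ray(n,uv,z):
    K,D,R,t=cal(n); q=cv2.undistortPoints(np.array(uv,float).reshape(-1,1,2),K,D).reshape(-1,2)
    d=np.c_[q,np.ones(len(q))]@R; o=-R.T@t
    return o+d*((z-o[2])/d[:,2])[:,None]
def pix(n,P):
    c=vision.get_calibration(n); return cv2.projectPoints(np.array(P,float).reshape(-1,3),c["rvec"],c["tvec"],c["camera_matrix"],c["dist"])[0].reshape(-1,2)
def mask(p,col,roi=None):
    h=cv2.cvtColor(p,cv2.COLOR_RGB2HSV); H,S,V=[h[...,i].astype(int) for i in range(3)]
    m={'yellow':(H>20)&(H<36)&(S>130)&(V>90),'red':((H<6)|(H>174))&(S>150)&(V>70),'blue':(H>100)&(H<130)&(S>120)&(V>50),'black':(V<75),'white':(S<40)&(V>140)}[col]
    if roi: r=np.zeros_like(m); r[roi[1]:roi[3],roi[0]:roi[2]]=1; m=m&r
    return m.astype(np.uint8)
def blobs(m,amin=8):
    n,l,s,c=cv2.connectedComponentsWithStats(m); return [(s[i,4],c[i],cv2.minAreaRect(np.argwhere(l==i)[:,::-1].astype(np.float32))) for i in range(1,n) if s[i,4]>=amin]
E
python3 - <<'E'
from h import *
T=np.load("pics/top0.npz");S=np.load("pics/side0.npz")
for n,I,rois in(("top",T,{'yellow':(290,225,350,265),'red':(180,215,230,265),'blue':(225,195,285,260)}),("side",S,{'yellow':(310,175,360,230),'red':(240,270,285,300),'blue':(250,215,300,265)})):
    for c,r in rois.items():
        for a,ct,mr in blobs(mask(I['p'],c,r)):
            z={'yellow':.099,'red':.11,'blue':.1}[c]
            bp=cv2.boxPoints(mr)
            print(n,c,a,ct.round(1),'ctr',ray(n,ct,z)[0].round(4),'box',ray(n,bp,z)[:,:2].round(3).tolist())
# stand foot
m=mask(T['p'],'black',(170,185,295,275)); m=cv2.morphologyEx(m,cv2.MORPH_CLOSE,np.ones((25,25)))
b=max(blobs(m),key=lambda x:x[0]); bp=ray("top",cv2.boxPoints(b[2]),.008); print('foot',bp[:,:2].round(3).tolist(),bp.mean(0).round(4),[np.linalg.norm(bp[i]-bp[i-1]).round(3) for i in range(4)])
cr=lambda I,x0,y0,x1,y1:cv2.resize(I['p'][y0:y1,x0:x1,::-1],(400,300),interpolation=cv2.INTER_CUBIC)
cv2.imwrite("pics/crop1.png",np.vstack([np.hstack([cr(T,175,190,295,280),cr(T,280,220,360,280)]),np.hstack([cr(S,205,220,325,310+20),cr(S,290,170,390,245)])]))
E
```

```text
top yellow 115 [322.4 244.6] ctr [ 0.4972 -0.1459  0.099 ] box [[0.493, -0.104], [0.506, -0.105], [0.502, -0.185], [0.488, -0.185]]
top red 22 [203.  247.5] ctr [0.4893 0.222  0.11  ] box [[0.497, 0.228], [0.497, 0.216], [0.482, 0.216], [0.482, 0.228]]
top blue 125 [249.9 222.5] ctr [0.5666 0.0777 0.1   ] box [[0.561, 0.128], [0.584, 0.032], [0.571, 0.029], [0.549, 0.125]]
top blue 105 [251.1 229.5] ctr [0.5449 0.0741 0.1   ] box [[0.539, 0.123], [0.561, 0.026], [0.551, 0.024], [0.529, 0.12]]
side yellow 129 [332.8 197.3] ctr [ 0.4992 -0.1333  0.099 ] box [[0.507, -0.085], [0.513, -0.189], [0.49, -0.183], [0.485, -0.081]]
side red 66 [264.3 284.5] ctr [0.4891 0.2273 0.11  ] box [[0.505, 0.219], [0.493, 0.21], [0.474, 0.236], [0.487, 0.245]]
side blue 149 [271.3 236.1] ctr [0.5668 0.0873 0.1   ] box [[0.563, 0.134], [0.587, 0.035], [0.572, 0.034], [0.549, 0.133]]
side blue 67 [278.7 238.5] ctr [0.5452 0.0828 0.1   ] box [[0.538, 0.13], [0.561, 0.029], [0.555, 0.029], [0.532, 0.13]]
foot [[0.599, 0.318], [0.668, 0.013], [0.492, -0.026], [0.423, 0.275]] [0.5456 0.1451 0.008 ] [np.float64(0.181), np.float64(0.312), np.float64(0.18), np.float64(0.309)]
```

View pics/crop1.png

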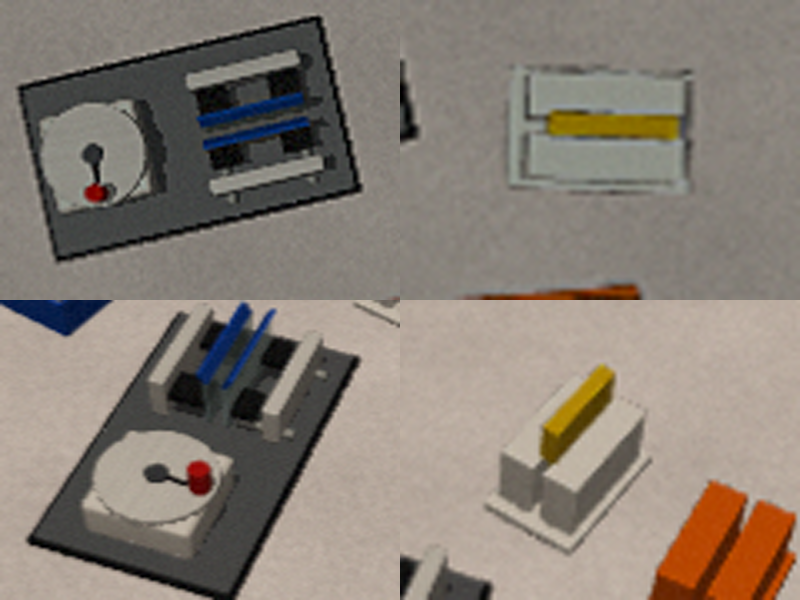

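Confirmed: the yellow comb sits in the white holder, the orange block is the decoy, and the stand's red knob is on its near side. Everything agrees with the given sizes. Stand yaw is about 0.223, the axis is at about (0.527,0.228) and the knob at about (0.490,0.223). I'll align the tool with the stand (yaw π/2+0.223), so tool x is stand Y and tool y is stand X.

```bash
cat >> h.py <<'E'
def go(P,yaw=None):
    s=telemetry.observe(); r,p,y=s["tool_rot"]; x=np.array([np.cos(y),np.sin(y),0]); v=np.array([np.sin(y),-np.cos(y),0]); d=(np.array(P)-s["tool_pos"])*1000
    print('mm',np.round([d@x,d@v,-d[2]],1),'roll',None if yaw is None else round(y-yaw,3),'now',s["tool_pos"].round(4),s["tool_rot"].round(3),'t',s["time"],'F',s["contact_force"].round(1),'open',round(s["opening"],4),'grip',s["grip_force"])
E
python3 -c "
from h import *
go([.490,.223,.33],np.pi/2+.223)"
```

```text
mm [-423.4 -192.3   74.1] roll 1.109 now [0.1241 0.51   0.4041] [-3.14  -0.     2.903] t 0.1 F [-0.  -0.7  0. ] open 0.0919 grip 0.0
```

```bash
python3 -m crank '[[0,-423,-192,74,1.109],[0,-423,-192,74,1.109],[0,-423,-192,74,1.109],[0,-423,-192,74,1.109],[0,-423,-192,74,1.109],[0,-423,-192,74,1.109],[0,-423,-192,74,1.109],[0,-423,-192,74,1.109],[0,-423,-192,74,1.109],[0,-423,-192,74,1.109],[0,-423,-192,74,1.109],[0,-423,-192,74,1.109]]' 12; python3 - <<'E'
from h import *
go([.490,.223,.263],np.pi/2+.223)
p,d=vision.read_camera("side"); cv2.imwrite("pics/c2.png",cv2.resize(p[200:350,180:380,::-1],(800,600)))
E
```

```text
time: 1.1
tool_pos: [0.4932, 0.2199, 0.3294]
tool_rot: [3.142, 0.001, 1.79]
contact_force: [0.4, -0.7, 0.5]
opening: 0.0458
grip_force: 0.0
mm [ 3.7 -2.4 66.4] roll -0.004 now [0.4932 0.2199 0.3294] [3.142e+00 1.000e-03 1.790e+00] t 1.1 F [ 0.4 -0.7  0.5] open 0.0458 grip 0.0
```

View pics/c2.png

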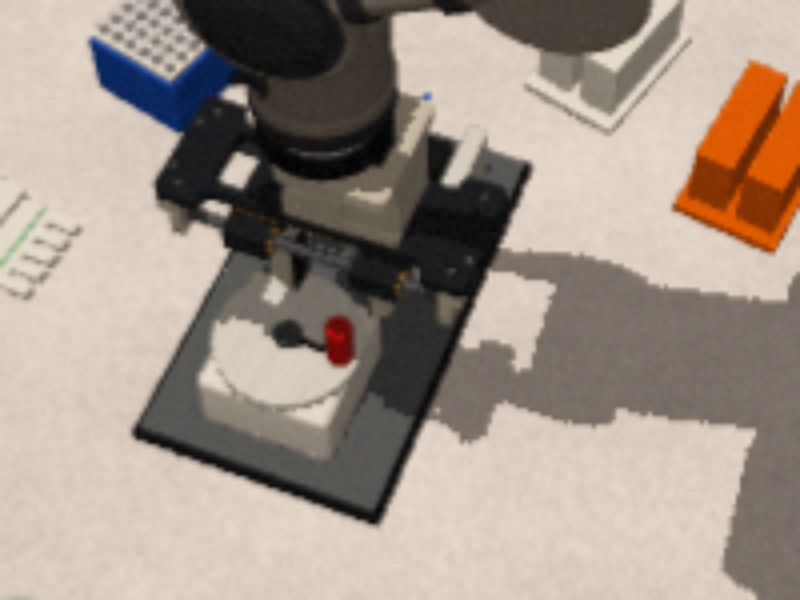

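```bash
python3 - <<'E'
from h import *
go([.490,.223,.263],np.pi/2+.223)
E
```

```text
mm [ 3.4 -2.4 66.3] roll -0.005 now [0.493  0.2202 0.3293] [-3.141e+00  1.000e-03  1.789e+00] t 1.15 F [ 1.6 -1.4 -0.8] open 0.046 grip 0.0
```

The crop shows the open fingers, at (285,270) and (450,305), either side of the red knob at (340,340), about 70 mm higher. Descending halfway first so it settles.

```bash
python3 -m crank '[[0,0,0,20,0],[0,0,0,20,0],[0,0,0,20,0],[0,0,0,20,0]]'; python3 - <<'E'
from h import *
go([.490,.223,.263],np.pi/2+.223)
E
```

```text
time: 1.48
tool_pos: [0.4892, 0.2242, 0.3113]
tool_rot: [-3.142, -0.0, 1.795]
contact_force: [0.6, -0.6, -0.4]
opening: 0.0459
grip_force: 0.0
mm [-1.4  0.5 48.3] roll 0.001 now [0.4892 0.2242 0.3113] [-3.142 -0.     1.795] t 1.4833 F [ 0.6 -0.6 -0.4] open 0.0459 grip 0.0
```

```bash
python3 -m crank '[[0,-1,0,16,0],[0,-1,0,32,0],[0,-1,0,47,0],[0,-1,0,47,0],[-1,-1,0,47,0],[-1,-1,0,47,0],[-1,-1,0,47,0],[-1,-1,0,47,0],[-1,-1,0,47,0],[-1,-1,0,47,0]]' 12; python3 - <<'E'
from h import *
go([.490,.223,.263],np.pi/2+.223)
E
```

```text
time: 2.32
tool_pos: [0.4904, 0.2227, 0.2647]
tool_rot: [3.139, -0.0, 1.794]
contact_force: [1.5, 0.2, 4.0]
opening: 0.0177
grip_force: 12.0
mm [ 0.4 -0.3  1.7] roll -0.0 now [0.4904 0.2227 0.2647] [ 3.139 -0.     1.794] t 2.3167 F [1.5 0.2 4. ] open 0.0177 grip 12.000917494297028
```

```bash
python3 - <<'E'
import numpy as np
a0=.1
f=lambda a:np.array([38*np.sin(a),-38*np.cos(a)])
for s,n in((0,6),(90,12),(270,7)):
    b=a0+np.radians(s); print([ (f(b+np.radians(15*k))-f(b)).round(1).tolist() for k in range(1,n+1)])
E
```

```text
[[9.7, 2.3], [18.4, 7.0], [25.6, 13.8], [30.8, 22.2], [33.7, 31.7], [34.0, 41.6]]
[[-2.3, 9.7], [-7.0, 18.4], [-13.8, 25.6], [-22.2, 30.8], [-31.7, 33.7], [-41.6, 34.0], [-51.3, 31.7], [-60.0, 27.1], [-67.2, 20.3], [-72.5, 11.8], [-75.3, 2.3], [-75.6, -7.6]]
[[2.3, -9.7], [7.0, -18.4], [13.8, -25.6], [22.2, -30.8], [31.7, -33.7], [41.6, -34.0], [51.3, -31.7]]
```

```bash
python3 -m crank '[[-1,9.7,2.3,0,0],[-1,18.4,7,0,0],[-1,25.6,13.8,0,0],[-1,30.8,22.2,0,0],[-1,33.7,31.7,0,0],[-1,34,41.6,0,0],[-1,34,41.6,0,0]]' 12; python3 - <<'E'
from h import *
go([.490,.223,.263],np.pi/2+.223)
E
```

```text
time: 2.9
tool_pos: [0.5239, 0.2667, 0.2646]
tool_rot: [3.139, -0.003, 1.794]
contact_force: [-2.9, 5.7, 8.2]
opening: 0.0179
grip_force: 12.0
mm [-35.1 -42.7   1.6] roll -0.0 now [0.5239 0.2667 0.2646] [ 3.139e+00 -3.000e-03  1.794e+00] t 2.9 F [-2.9  5.7  8.2] open 0.0179 grip 12.004980593919754
```

```bash
python3 -m crank '[[-1,-2.3,9.7,-1,0],[-1,-7,18.4,-1,0],[-1,-13.8,25.6,-1,0],[-1,-22.2,30.8,-1,0],[-1,-31.7,33.7,-1,0],[-1,-41.6,34,-1,0],[-1,-51.3,31.7,-1,0],[-1,-60,27.1,-1,0],[-1,-67.2,20.3,-1,0],[-1,-72.5,11.8,-1,0],[-1,-75.3,2.3,-1,0],[-1,-75.6,-7.6,-1,0]]' 12; python3 - <<'E'
from h import *
go([.490,.223,.263],np.pi/2+.223)
E
```

```text
time: 3.9
tool_pos: [0.531, 0.1899, 0.2648]
tool_rot: [3.141, -0.004, 1.792]
contact_force: [-0.1, 15.9, -1.4]
opening: 0.0172
grip_force: 12.0
mm [ 41.3 -32.7   1.8] roll -0.002 now [0.531  0.1899 0.2648] [ 3.141 -0.004  1.792] t 3.9 F [-0.1 15.9 -1.4] open 0.0172 grip 12.000424861907959
```

```bash
python3 -m crank '[[-1,4.3,-9.7,0,0],[-1,9.5,-18.4,0,0],[-1,16.3,-25.6,0,0],[-1,24.7,-30.8,0,0],[-1,34.2,-33.7,0,0],[-1,44.1,-34,0,0],[-1,48,-33.4,0,0],[-1,48,-33.4,0,0],[-1,48,-33.4,0,0]]' 12; python3 - <<'E'
from h import *
go([.490,.223,.263],np.pi/2+.223)
E
```

```text
time: 4.65
tool_pos: [0.4892, 0.2297, 0.2647]
tool_rot: [3.141, -0.001, 1.795]
contact_force: [2.2, 1.7, 1.4]
opening: 0.0177
grip_force: 12.0
mm [-6.7 -0.7  1.7] roll 0.001 now [0.4892 0.2297 0.2647] [ 3.141e+00 -1.000e-03  1.795e+00] t 4.65 F [2.2 1.7 1.4] open 0.0177 grip 12.000297456979752
```

```bash
python3 -m crank '[[0,0,0,0,0],[0,0,0,0,0],[0,0,0,0,0],[0,0,0,0,0],[0,0,0,-30,0],[0,0,0,-60,0],[0,0,0,-90,0],[0,0,0,-90,0],[0,0,0,-90,0]]' 12; python3 - <<'E'
from h import *
go([.497,-.145,.35],np.pi/2-.055)
E
```

```text
time: 5.4
tool_pos: [0.4893, 0.2288, 0.3563]
tool_rot: [3.138, -0.0, 1.794]
contact_force: [-0.3, -0.4, -0.4]
opening: 0.0457
grip_force: 0.0
mm [-366.3  -75.1    6.3] roll 0.278 now [0.4893 0.2288 0.3563] [ 3.138 -0.     1.794] t 5.4 F [-0.3 -0.4 -0.4] open 0.0457 grip 0.0
```

```bash
python3 -m crank '[[0,-366,-75,6,0.278],[0,-366,-75,6,0.278],[0,-366,-75,6,0.278],[0,-366,-75,6,0.278],[0,-366,-75,6,0.278],[0,-366,-75,6,0.278],[0,-366,-75,6,0.278],[0,-366,-75,6,0.278],[0,-366,-75,6,0.278],[0,-366,-75,6,0.278],[0,-366,-75,6,0.278],[0,-366,-75,6,0.278]]' 12; python3 - <<'E'
from h import *
X=np.array([np.cos(.223),np.sin(.223)]);Y=np.array([-X[1],X[0]]);A=np.array([.5268,.228]);C=np.array([.5456,.1451])
ims=[]
for n,r,b,c in(("top",(180,215,230,265),(225,195,285,260),(175,190,295,280)),("side",(240,250,300,300),(250,215,300,265),(205,220,325,310))):
    p,d=vision.read_camera(n); ims.append(cv2.resize(p[c[1]:c[3],c[0]:c[2],::-1],(400,300),interpolation=cv2.INTER_CUBIC))
    np.savez(f"pics/{n}1.npz",p=p,d=d)
    for a,ct,mr in blobs(mask(p,'red',r)): k=ray(n,ct,.102)[0][:2]; print(n,'red',a,k.round(4),'X,Y',((k-A)@X).round(4),((k-A)@Y).round(4))
    for a,ct,mr in blobs(mask(p,'blue',b)):
        bp=ray(n,cv2.boxPoints(mr),.1)[:,:2]-C; print(n,'blue',a,'stand-frame X',np.sort(bp@X).round(4),'Y',np.sort(bp@Y).round(4))
cv2.imwrite("pics/c3.png",np.hstack(ims))
go([.497,-.145,.35],np.pi/2-.055)
I=np.load("pics/top0.npz")['p']
for n,I in(("top",np.load("pics/top0.npz")['p']),("side",np.load("pics/side0.npz")['p'])):
  for a,ct,mr in blobs(mask(I,'red',(180,215,300,300))): k=ray(n,ct,.102)[0][:2]; print('before',a,k.round(4),'X,Y',((k-A)@X).round(4),((k-A)@Y).round(4))
E
```

```text
time: 6.4
tool_pos: [0.4965, -0.1443, 0.3474]
tool_rot: [-3.139, -0.002, 1.515]
contact_force: [-0.2, 1.0, -0.4]
opening: 0.0458
grip_force: 0.0
top red 23 [0.4885 0.2308] X,Y -0.0367 0.0112
top blue 234 stand-frame X [-0.0113 -0.0109  0.0116  0.012 ] Y [-0.1192 -0.119  -0.0194 -0.0192]
side red 68 [0.4911 0.2313] X,Y -0.0341 0.0111
side blue 232 stand-frame X [-0.0067 -0.0064  0.0147  0.0162] Y [-0.1202 -0.1156 -0.0132 -0.0095]
mm [-1.7  0.3 -1.9] roll 0.001 now [ 0.4968 -0.1433  0.3481] [-3.140e+00 -1.000e-03  1.517e+00] t 6.5 F [-0.  -0.1  0.8] open 0.0456 grip 0.0
before 22 [0.4895 0.2232] X,Y -0.0374 0.0036
before 66 [0.4921 0.2236] X,Y -0.0348 0.0034
```

View pics/c3.png

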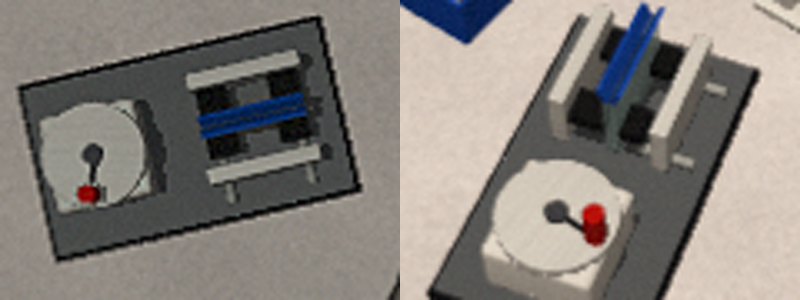

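The wheel is round by one full turn (about +0.2 rad over) and the blue lips have closed into a funnel centred near stand X≈0, Y=-69 mm. Next, the comb: straight down, then grip.

```bash
python3 -m crank '[[0,0,0,30,0],[0,0,0,60,0],[0,0,0,85,0],[0,0,0,95,0],[0,0,0,99,0],[0,0,0,99,0],[-1,0,0,99,0],[-1,0,0,99,0],[-1,0,0,99,0],[-1,0,0,99,0],[-1,0,0,99,0],[-1,0,0,99,0]]' 25; python3 - <<'E'
from h import *
go([.497,-.145,.35],np.pi/2-.055)
print(telemetry.observe()["torque"])
E
```

```text
time: 7.5
tool_pos: [0.4977, -0.1448, 0.2505]
tool_rot: [3.138, 0.001, 1.515]
contact_force: [1.7, -0.1, 0.2]
opening: 0.014
grip_force: 24.9
mm [ -0.2  -0.7 -99.5] roll -0.0 now [ 0.4977 -0.1448  0.2505] [3.138e+00 1.000e-03 1.515e+00] t 7.5 F [ 1.7 -0.1  0.2] open 0.014 grip 24.94652956724167
[-0.15479635 -0.28597256  0.04283283]
```

```bash
python3 -m crank '[[-1,0,0,-15,0],[-1,0,0,-40,0],[-1,0,0,-70,0],[-1,0,0,-100,0],[-1,0,0,-116,0],[-1,0,0,-116,0],[-1,0,0,-116,0],[-1,0,0,-116,0]]' 25; python3 - <<'E'
from h import *
go([.561,.077,.366],np.pi/2+.223)
E
```

```text
time: 8.17
tool_pos: [0.4965, -0.1445, 0.3646]
tool_rot: [-3.14, -0.001, 1.516]
contact_force: [0.3, -0.5, -1.0]
opening: 0.0139
grip_force: 25.0
mm [224.7  52.2  -1.4] roll -0.278 now [ 0.4965 -0.1445  0.3646] [-3.140e+00 -1.000e-03  1.516e+00] t 8.1667 F [ 0.3 -0.5 -1. ] open 0.0139 grip 24.971723556518555
```

```bash
python3 -m crank '[[-1,25,6,0,-0.03],[-1,55,13,0,-0.08],[-1,85,20,0,-0.12],[-1,115,27,0,-0.16],[-1,145,34,0,-0.2],[-1,175,41,0,-0.24],[-1,205,48,0,-0.278],[-1,220,51.5,0,-0.278],[-1,224.5,52,0,-0.278],[-1,224.5,52,0,-0.278],[-1,224.5,52,0,-0.278],[-1,224.5,52,0,-0.278]]' 25; python3 - <<'E'
from h import *
go([.561,.077,.366],np.pi/2+.223)
ims=[]
for n,c in(("top",(215,180,295,240)),("side",(225,175,325,250))):
    p,d=vision.read_camera(n); np.savez(f"pics/{n}2.npz",p=p,d=d)
    ims.append(cv2.resize(p[c[1]:c[3],c[0]:c[2],::-1],(400,300),interpolation=cv2.INTER_CUBIC))
p,d=vision.read_camera("side")
cv2.imwrite("pics/c4.png",np.hstack([cv2.resize(p[170:270,215:348,::-1],(800,600),interpolation=cv2.INTER_CUBIC)]))
E
```

```text
time: 9.17
tool_pos: [0.561, 0.0755, 0.3652]
tool_rot: [-3.14, 0.0, 1.792]
contact_force: [0.2, 0.3, 0.3]
opening: 0.0139
grip_force: 25.0
mm [ 1.4  0.4 -0.8] roll -0.001 now [0.561  0.0755 0.3652] [-3.14   0.     1.792] t 9.1667 F [0.2 0.3 0.3] open 0.0139 grip 24.971491992473602
```

View pics/c4.png

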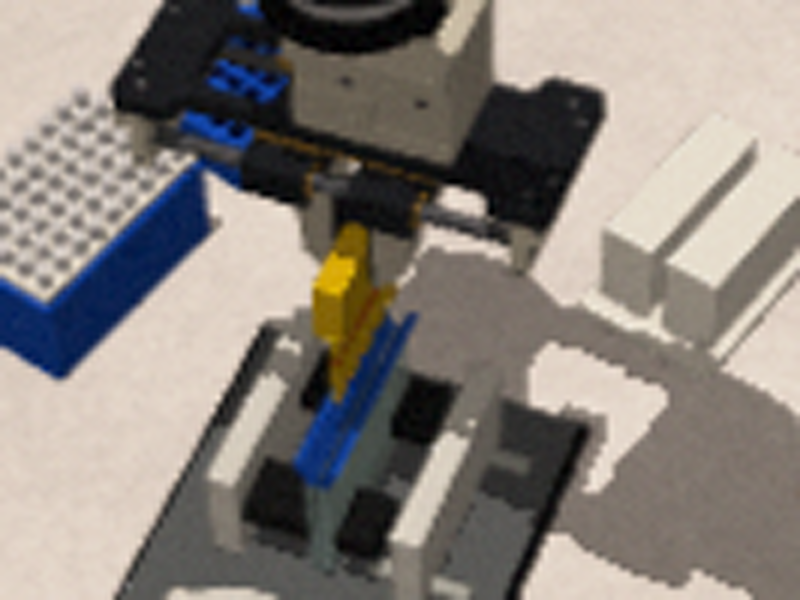

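The crop shows the comb edge-on above the funnel, with its near lower corner at crop (340,400) and the lip ends near (300-325,475). Next I'll measure the relative X in the same camera, so calibration errors cancel.

```bash
python3 - <<'E'
from h import *
X=np.array([np.cos(.223),np.sin(.223)]);Y=np.array([-X[1],X[0]]);C=np.array([.5456,.1451])
p=np.load("pics/side2.npz")['p']
h=cv2.cvtColor(p,cv2.COLOR_RGB2HSV); m=((h[...,0]>14)&(h[...,0]<38)&(h[...,1]>110)&(h[...,2]>60)); 
for v in range(206,240):
    u=np.flatnonzero(m[v,260:290])+260
    if len(u): print(v,u.min(),u.max(),end=' | ')
print()
def uv(x,y,z): return pix("side",np.r_[C+x*X+y*Y,z])[0].round(1)
for nm,y in(("far",-.105),("near",-.035)): print('pred tip blade',nm,uv(-.0015,y,.130),uv(.0015,y,.130))
print('pred handle top near',uv(-.007,-.03,.214),uv(.007,-.03,.214),'handle bottom near',uv(-.007,-.03,.180),uv(.007,-.03,.180))
print('lip near ends pred',uv(-.0115,-.02,.1),uv(.0115,-.02,.1),'far',uv(-.0115,-.12,.1),uv(.0115,-.12,.1))
b=mask(p,'blue',(250,215,300,265))
for v in range(218,256,2):
    u=np.flatnonzero(b[v]); 
    if len(u): print(v,u.min(),u.max(),end=' | ')
E
```

```text
206 284 284 | 207 273 284 | 208 272 276 | 209 271 276 | 210 270 276 | 211 270 275 | 212 269 275 | 213 269 275 | 214 269 276 | 215 268 276 | 216 268 276 | 217 267 280 | 218 267 280 | 219 267 280 | 220 267 279 | 221 267 278 | 222 267 278 | 223 267 277 | 224 267 277 | 225 267 276 | 226 268 276 | 227 270 275 | 228 270 275 | 229 270 274 | 230 271 274 | 231 270 273 | 232 270 273 | 233 270 272 | 234 270 271 | 235 271 271 | 236 271 271 | 
pred tip blade far [280.3 218.7] [279.2 218.4]
pred tip blade near [270.5 237.6] [269.5 237.3]
pred handle top near [270.7 219.6] [265.6 218.1] handle bottom near [271.1 228. ] [266.1 226.5]
lip near ends pred [272.2 249.5] [264.3 247. ] far [285.6 222.6] [278.1 220.3]
222 283 283 | 224 278 282 | 226 277 281 | 228 276 280 | 230 275 280 | 232 274 279 | 234 273 278 | 236 269 277 | 238 267 276 | 240 267 275 | 242 266 274 | 244 265 273 | 246 264 272 | 248 264 271 | 250 265 269 |
```

```bash
python3 -m crank '[[-1,0.5,1.5,8,0],[-1,1,2.5,16,0],[-1,1,2.5,22,0],[-1,1,2.5,22,0],[-1,1,2.5,22,0],[-1,1,2.5,22,0]]' 25; python3 - <<'E'
from h import *
go([.561,.077,.366],np.pi/2+.223)
p,d=vision.read_camera("side"); np.savez("pics/side3.npz",p=p)
cv2.imwrite("pics/c5.png",cv2.resize(p[200:260,240:320,::-1],(800,600),interpolation=cv2.INTER_CUBIC))
X=np.array([np.cos(.223),np.sin(.223)]);Y=np.array([-X[1],X[0]]);C=np.array([.5456,.1451])
def uv(x,y,z): return pix("side",np.r_[C+x*X+y*Y,z])[0].round(1)
print('pred near tip',uv(.0025-.0015,-.035,.108),uv(.0025+.0015,-.035,.108),'lip mid near',uv(0,-.02,.1))
E
```

```text
time: 9.82
tool_pos: [0.5635, 0.0782, 0.3437]
tool_rot: [-3.142, -0.0, 1.794]
contact_force: [-0.1, 0.3, -0.2]
opening: 0.0139
grip_force: 25.0
mm [ -0.6  -2.7 -22.3] roll 0.0 now [0.5635 0.0782 0.3437] [-3.142 -0.     1.794] t 9.8167 F [-0.1  0.3 -0.2] open 0.0139 grip 24.971815645694733
pred near tip [269.9 242.2] [268.9 241.9] lip mid near [268.2 248.3]
```

View pics/c5.png

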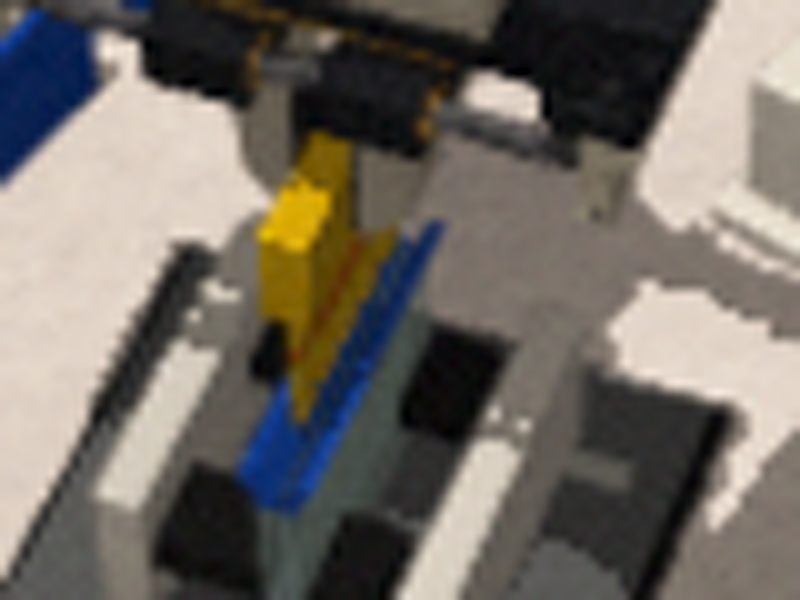

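The near tooth corner at crop (300,422) lies on the funnel's centre line, which runs (272,485)→(425,235), once the remaining 8 mm drop is allowed for. It's centred, so I'll descend gently.

```bash
python3 -m crank '[[-1,-0.5,0,4,0],[-1,-0.5,0,8,0],[-1,-0.5,0,11,0],[-1,-0.5,0,14,0],[-1,-0.5,0,17,0],[-1,-0.5,0,19,0],[-1,-0.5,0,21,0],[-1,-0.5,0,21,0],[-1,-0.5,0,21,0]]' 25; python3 - <<'E'
from h import *
go([.5635,.0775,.3055],np.pi/2+.223)
print(telemetry.observe()["torque"])
E
```

```text
time: 10.62
tool_pos: [0.5636, 0.0777, 0.3227]
tool_rot: [3.141, -0.0, 1.794]
contact_force: [0.4, 0.2, -1.5]
opening: 0.0139
grip_force: 25.0
mm [-0.2 -0.1 17.2] roll 0.0 now [0.5636 0.0777 0.3227] [ 3.141 -0.     1.794] t 10.6167 F [ 0.4  0.2 -1.5] open 0.0139 grip 24.969925582408905
[-0.06296024 -0.11976632  0.08669251]
```

```bash
python3 -m crank '[[-1,0,0,1.5,0],[-1,0,0,3,0],[-1,0,0,4.5,0],[-1,0,0,6,0],[-1,0,0,7.5,0],[-1,0,0,9,0],[-1,0,0,10,0],[-1,0,0,10,0],[-1,0,0,10,0]]' 25; python3 - <<'E'
from h import *
go([.5635,.0775,.3055],np.pi/2+.223)
print(telemetry.observe()["torque"])
E
```

```text
time: 11.37
tool_pos: [0.5634, 0.0777, 0.3124]
tool_rot: [-3.141, -0.0, 1.794]
contact_force: [0.5, 0.2, 0.9]
opening: 0.0143
grip_force: 25.0
mm [-0.2  0.   6.9] roll -0.0 now [0.5634 0.0777 0.3124] [-3.141 -0.     1.794] t 11.3667 F [0.5 0.2 0.9] open 0.0143 grip 24.97299760580063
[-0.08935588 -0.16158967  0.04352559]
```

```bash
python3 -m crank '[[-1,0,0,1.5,0],[-1,0,0,3,0],[-1,0,0,4.5,0],[-1,0,0,6,0],[-1,0,0,6.5,0],[-1,0,0,6.5,0],[-1,0,0,6.5,0],[-1,0,0,6.5,0]]' 25; python3 - <<'E'
from h import *
go([.5635,.0775,.3055],np.pi/2+.223)
print(telemetry.observe()["torque"])
p,d=vision.read_camera("side"); np.savez("pics/side4.npz",p=p)
X=np.array([np.cos(.223),np.sin(.223)]);Y=np.array([-X[1],X[0]]);C=np.array([.5456,.1451])
def uv(x,y,z): return pix("side",np.r_[C+x*X+y*Y,z])[0].round(1)
print('handle near bottom exp',uv(.0025-.007,-.03,.120),'top near',uv(.0025-.007,-.03,.154),'line at blade near',uv(.001,-.035,.1),'far',uv(.001,-.105,.1))
cv2.imwrite("pics/c6.png",cv2.resize(p[205:259,242:314,::-1],(800,600),interpolation=cv2.INTER_CUBIC))
E
```

```text
time: 12.03
tool_pos: [0.5634, 0.0777, 0.3059]
tool_rot: [-3.141, -0.0, 1.794]
contact_force: [1.0, 0.2, 0.9]
opening: 0.0137
grip_force: 25.0
mm [-0.2  0.   0.4] roll 0.0 now [0.5634 0.0777 0.3059] [-3.141 -0.     1.794] t 12.0333 F [1.  0.2 0.9] open 0.0137 grip 24.973340034484863
[-0.12071316 -0.08165315  0.03553081]
handle near bottom exp [271.  241.6] top near [270.6 233.9] line at blade near [270. 244.] far [279.6 225.2]
```

View pics/c6.png

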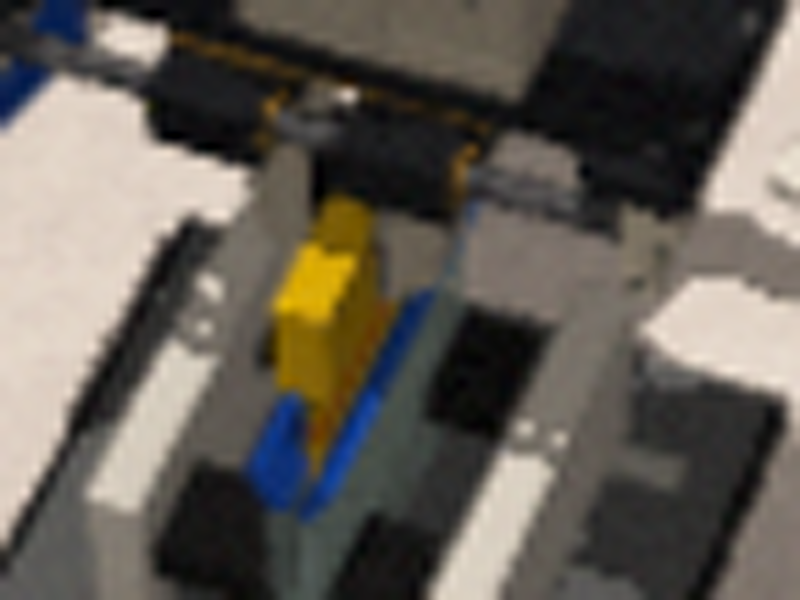

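The blade is between the lips with the red line near their edges. Next I'll check the line height by casting the red pixels' rays onto the blade plane, in this view and in the two earlier ones.

```bash
python3 - <<'E'
from h import *
X=np.array([np.cos(.223),np.sin(.223),0]);Y=np.array([-X[1],X[0],0])
K,D,R,t=cal("side");o=-R.T@t
zs=[];P=[]
for i in range(5): 
    p,_=vision.read_camera("side"); s=telemetry.observe(); zs.append(s["tool_pos"][2]); P.append(p)
print('tcp z',np.round(zs,4))
for nm,I,T in(("s2",np.load("pics/side2.npz")['p'],[.5610,.0755,.3652]),("s3",np.load("pics/side3.npz")['p'],[.5635,.0782,.3437]),("now",np.mean(P,0).astype(np.uint8),[.5634,.0777,.3059])):
    T=np.array(T); f=I.astype(int); out=[]
    for v in range(210,252):
      for u in range(262,292):
        q=cv2.undistortPoints(np.array([[[u,v]]],float),K,D).ravel(); d=np.r_[q,1]@R
        w=o+d*(((T-.0015*X-o)@X)/(d@X)); y=(w-T)@Y
        if abs(y)<.036:
            r,g,b=f[v,u]
            # yellowness vs redness
            if r>70 and b<60 and g<.6*r: out.append((y,w[2],r,g,b))
    out=np.array(out); print(nm,len(out),'z mean',out[:,1].mean().round(4),'std',out[:,1].std().round(4),'TCP-line',(T[2]-out[:,1].mean()).round(4))
    for lo in(-.036,-.012,.012): 
        k=out[(out[:,0]>=lo)&(out[:,0]<lo+.024)]; 
        if len(k): print('  ',lo,len(k),k[:,1].mean().round(4))
E
```

```text
tcp z [0.3059 0.3059 0.3059 0.3059 0.306 ]
s2 10 z mean 0.159 std 0.0021 TCP-line 0.2062
   -0.012 6 0.159
   0.012 4 0.159
s3 7 z mean 0.1379 std 0.0027 TCP-line 0.2058
   -0.012 6 0.138
   0.012 1 0.1368
now 3 z mean 0.0976 std 0.0018 TCP-line 0.2083
   0.012 3 0.0976
```

The TCP-to-line offset is about 0.2057 by camera and 0.2055 by kinematics, so the red line is at about 0.100 m, level with the plate tops. Forces are small and the grip is steady, so I'm handing in.

```bash
python3 -c "
from cell import ticket; print(ticket.hand_in())"
```

```text
the job is handed in; nothing more can be done
None
```

I handed the job in after about 12 s on the robot clock: the stand is wound shut (one full turn, about 0.2 rad over) and the comb is still held in the gap with its red line level with the plate tops, to about 1–2 mm. Contact between the plates and the comb shows only as small force readings of about 1 N.

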